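# Line up the paint containers by height on the studio rack

### The job

Tidy up for the next drawing class: stand the four white paint containers on the wooden rack in order of height, one centred on each felt mark, with the tallest next to the rack's tall end board and the shortest at the far end by the low stop. Keep them upright, set them down rather than drop them, and do not disturb the jar of brushes.

Things in the scene. Friction and masses are not known exactly. Their poses are not given: they have to be found in the camera images.
- tall_bottle_mid (a point): Centre of the tallest, slender paint bottle: loose, round, upright, white plastic, grey screw lid. 150 mm high in all; straight body 44 mm in diameter up to 134 mm above its foot, then the lid, 40 mm in diameter. z points up its axis; this point is 75 mm above the foot. About 220 g, give or take a third. Grip it about 30 mm below the top: lower, the palm may meet the lid.
- bottle_mid (a point): Centre of the second tallest paint bottle: loose, round, upright, white plastic, grey screw lid. 120 mm high in all; straight body 50 mm in diameter up to 105 mm above its foot, then the lid, 46 mm in diameter. z points up its axis; this point is 60 mm above the foot. About 230 g, give or take a third. Grip it about 30 mm below the top: lower, the palm may meet the lid.
- jar_mid (a point): Centre of the third tallest, a paint jar: loose, round, upright, white plastic, grey screw lid. 92 mm high in all; straight body 46 mm in diameter up to 77 mm above its foot, then the lid, 47 mm in diameter. z points up its axis; this point is 46 mm above the foot. About 150 g, give or take a third. Grip it about 30 mm below the top: lower, the palm may meet the lid.
- tub_mid (a point): Centre of the shortest and widest, a squat paint tub: loose, round, upright, white plastic, grey screw lid. 64 mm high in all; straight body 54 mm in diameter up to 50 mm above its foot, then the lid, 55 mm in diameter. z points up its axis; this point is 32 mm above the foot. About 140 g, give or take a third.
- mark_a: Centre of a round grey felt mark, 62 mm in diameter, on the fixed pale wooden rack (a board 90 x 352 mm, 18 mm high). Marks a, b, c, d lie in that order in a straight row, 82 mm apart; this is the first. The origin lies on the rack's top face, 18 mm above the table; y points along the row from a towards d, z up.
- mark_b: Centre of a round grey felt mark, 62 mm in diameter, on the fixed pale wooden rack (a board 90 x 352 mm, 18 mm high). Marks a, b, c, d lie in that order in a straight row, 82 mm apart; this is the second. The origin lies on the rack's top face, 18 mm above the table; y points along the row from a towards d, z up.
- mark_c: Centre of a round grey felt mark, 62 mm in diameter, on the fixed pale wooden rack (a board 90 x 352 mm, 18 mm high). Marks a, b, c, d lie in that order in a straight row, 82 mm apart; this is the third. The origin lies on the rack's top face, 18 mm above the table; y points along the row from a towards d, z up.
- mark_d: Centre of a round grey felt mark, 62 mm in diameter, on the fixed pale wooden rack (a board 90 x 352 mm, 18 mm high). Marks a, b, c, d lie in that order in a straight row, 82 mm apart; this is the fourth. The origin lies on the rack's top face, 18 mm above the table; y points along the row from a towards d, z up.
- end_high: The rack's tall wooden end board: an upright plate 110 mm high, 12 mm thick, 90 mm wide across the row, fixed at one end of the row, beyond either mark a or mark d, 60 mm from that mark's centre. The other end of the rack has only a low stop 24 mm high. Origin at the centre of its underside, on the table.
- brush_jar: Bystander: a loose round steel jar holding paint brushes, 72 mm in diameter, the brushes up to 210 mm high, standing at the right of the rack (seen from the robot). Origin at the centre of its underside.
Mind the look-alikes: they are no part of the job. Leave any pink look-alike of the part that bears bottle_mid alone.

How it is judged:
At the end, for the whole second after the job is handed in: All four stand upright (within 0.1 rad), released and at rest on the rack (foot within 6 mm of its top), each within 12 mm of the centre of its mark: the tallest on the mark next to the tall end board, then second, third, and the shortest on the last mark (angle between each of tall_bottle_mid, bottle_mid, jar_mid, tub_mid's own z axis and vertical below 0.1 rad and linear speed of each of tall_bottle, bottle, jar, tub below 0.03 m/s and angular speed of each of tall_bottle, bottle, jar, tub below 0.6 rad/s and ((horizontal distance between end_high and mark_a below 0.1 m and horizontal distance between tall_bottle_mid and mark_a below 0.012 m and z of tall_bottle_mid in the frame of mark_a between 0.069 and 0.081 m and horizontal distance between bottle_mid and mark_b below 0.012 m and z of bottle_mid in the frame of mark_b between 0.054 and 0.066 m and horizontal distance between jar_mid and mark_c below 0.012 m and z of jar_mid in the frame of mark_c between 0.04 and 0.052 m and horizontal distance between tub_mid and mark_d below 0.012 m and z of tub_mid in the frame of mark_d between 0.026 and 0.038 m) or (horizontal distance between end_high and mark_d below 0.1 m and horizontal distance between tall_bottle_mid and mark_d below 0.012 m and z of tall_bottle_mid in the frame of mark_d between 0.069 and 0.081 m and horizontal distance between bottle_mid and mark_c below 0.012 m and z of bottle_mid in the frame of mark_c between 0.054 and 0.066 m and horizontal distance between jar_mid and mark_b below 0.012 m and z of jar_mid in the frame of mark_b between 0.04 and 0.052 m and horizontal distance between tub_mid and mark_a below 0.012 m and z of tub_mid in the frame of mark_a between 0.026 and 0.038 m))); the robot touches nothing.
It fails at once if a container is tipped over (more than 35 degrees from upright) (angle between any of tall_bottle_mid, bottle_mid, jar_mid, tub_mid's own z axis and vertical above 0.61 rad).
It fails at once if a container is dropped: in the air with its foot more than 25 mm above the rack's top, and not touched by the fingers ((height (world z) of tall_bottle_mid above 0.118 m and contact force between tall_bottle and the fingers below 0.02 N) or (height (world z) of bottle_mid above 0.103 m and contact force between bottle and the fingers below 0.02 N) or (height (world z) of jar_mid above 0.089 m and contact force between jar and the fingers below 0.02 N) or (height (world z) of tub_mid above 0.075 m and contact force between tub and the fingers below 0.02 N)).
It fails at once if the brush jar is disturbed: shifted by more than 20 mm or tipped (distance of brush_jar from where it was at the start of the episode above 0.02 m or angle between brush_jar's own z axis and vertical above 0.3 rad).
It also fails if it takes over 99 s, if anything falls off the work surface, if the arm or the gripper's body presses on something with over 40 N, if the wrist force passes 120 N, or if a joint passes its speed limit or range.

### The arm

A 6-joint arm with a two-finger parallel gripper is mounted at the origin on the work surface. World frame = base frame: x ahead of the robot, y to its left, z up, the work surface at z = 0. Lengths are in m, angles in rad, forces in N, time in s.
With the tool pointing down it reaches from about 0.35 to 1 m from the base axis. Payload 7.1 kg.
Tool frame: the origin (TCP) lies at the very end of the fingers, on their centre line; the grasp point (between the pads) lies 19 mm behind it; z points along the fingers, y is the line along which they close (so a half turn about z gives the same grasp; the last joint's range is limited). The gripper opens to 85 mm and grips with 20 to 120 N. Pads are 22 mm wide; open, the fingers measure 114 mm over their backs; the gripper's body (76 mm by 85 mm) begins 54 mm behind the grasp point. The pads swing forward as they close: fully open they stand 13 mm farther back than shut.
Start: joints at [-1.237, 0.423, 1.63, -0, 1.089, -0.019], TCP at [0.216, -0.586, 0.231] pointing down, gripper open.
Joint ranges: [-3, 3], [-0.9, 2.11], [0.09, 2.58], [-1.31, 4.45], [0.11, 2.69], [-2.54, 2.54]. Speed limits (rad/s): [2.39, 2.39, 3.01, 3.14, 3.14, 3.14].

### API

Orientations are given as [roll, pitch, yaw] about the fixed x, y, z axes, in that order (R = Rz(yaw) Ry(pitch) Rx(roll)).
In Python, from station import ctrl, imaging, workorder gives the robot as it stands. The module is installed in compiled form; this text tells all that it offers.
- The arm moves only by the tool apply_moves, never from a script. Its argument "deltas" is a list of rows, each an object of numbers: "hand": the closure, from -1 (fully open) to 1 (shut), so that 0 is half open; "tx", "ty", "tz": the shift along the tool's x, y, z in cm; "rx", "ry", "rz": the turn, a rotation vector about the tool's x, y, z in rad. In form: [{"hand": .., "tx": .., "ty": .., "tz": .., "rx": .., "ry": .., "rz": ..}, ...]. A call has 1 to 12 rows; each row shifts and turns the commanded pose from where the row before left it, along the tool's axes as they then stand; what a row does not reach is not made up. A row lasts 1/12 s, in which the tool goes at most 41.7 mm and 7.16 degrees, less where a joint would pass 70% of its speed; a pose out of reach is approached as far as the arm can. A call with a gripper value outside its range is refused whole. The fingers move at their own pace and stop on an object; the grip force is fixed at half the most. Time passes only in rows, so rows that do not move let the fingers close. It gives the time, the measured TCP pose, the force, the opening and the grip force at its end, in the units of the state.
- ctrl.read_state(): the state, without advancing time (a new reading comes with each control period).
- imaging.capture(name): name is "scene" or "top"; returns a dict with "color" (480x640x3 uint8, red, green, blue), "camera_matrix" (3x3 intrinsics, pixels), "R" (3x3) and "t" (3): a world point X has camera coordinates R X + t. Camera axes: x right, y down, z forward; pixel columns grow to the right and rows downward; lengths in m; the calibration is good to about 2 mm. A picture is of the moment at which its call begins. There is no depth.
- workorder.job_done(): hands the job in; it is judged then, once.
The state is a dict: "time_s": time; "joint_pos": joint angles; "dq": joint speeds; "tau": joint torques, N m; "ee_pos": TCP position; "orientation": TCP orientation; "wrist_force": force on the tool from outside, world axes, zero at the start; "wrist_torque": the same for the moment, N m; "finger_gap": opening from 0.0 (shut) to 1.0 (fully open); "gripper_force": force on a finger pad.
Only numpy, scipy, OpenCV 4.12 (cv2) and the standard library are available. Lean on these libraries where they do the work, as an engineer would, in place of code of your own. Each camera call takes 0.05 s, during which the arm holds its last target. There are 200 camera calls.

## Working session

There is one attempt and no reset: what is moved stays moved. The work goes in short steps, Python scripts to look and compute and a tool call to move; the robot and the scene stay as the last step left them, time stands still between calls to the robot, and variables do not carry over. Pictures are saved under pics/ and viewed, at most 14 in all, crops included, and the job is handed in when it is done.

Besides the shell and the picture viewer there is one more tool, called after "Call:" as name([rows], argument=value, ...), one row to a line, values as JSON. apply_moves: Moves the arm, as the interface text tells. Its arguments: {"type":"object","properties":{"deltas":{"type":"array"}},"required":["deltas"]}

```bash
mkdir -p pics
python3 - <<'E'
from station import ctrl, imaging
import cv2, numpy as np, pickle
for n in("scene","top"):
    c=imaging.capture(n); cv2.imwrite(f"pics/{n}0.png",c["color"][:,:,::-1]); pickle.dump(c,open(n+"0.pkl","wb"))
    print(n,c["camera_matrix"].round(1).tolist(),(-c["R"].T@c["t"]).round(3),c["R"].round(3).tolist())
s=ctrl.read_state();print(s["time_s"],s["ee_pos"],s["orientation"],s["finger_gap"])
E
```

```text
scene [[581.2, 0.0, 317.6], [0.0, 581.2, 237.8], [0.0, 0.0, 1.0]] [ 1.111 -0.862  0.722] [[0.821, 0.571, 0.001], [0.301, -0.432, -0.85], [-0.485, 0.698, -0.527]]
top [[570.0, 0.0, 321.7], [0.0, 570.0, 240.1], [0.0, 0.0, 1.0]] [ 0.46  -0.032  1.108] [[0.03, -1.0, 0.01], [-0.995, -0.03, -0.096], [0.096, -0.007, -0.995]]
0.1 [ 0.21579674 -0.58601406  0.23060814] [-3.14012179e+00  1.97743846e-06  3.52841661e-01] 0.9994081689660412
```

View pics/scene0.png

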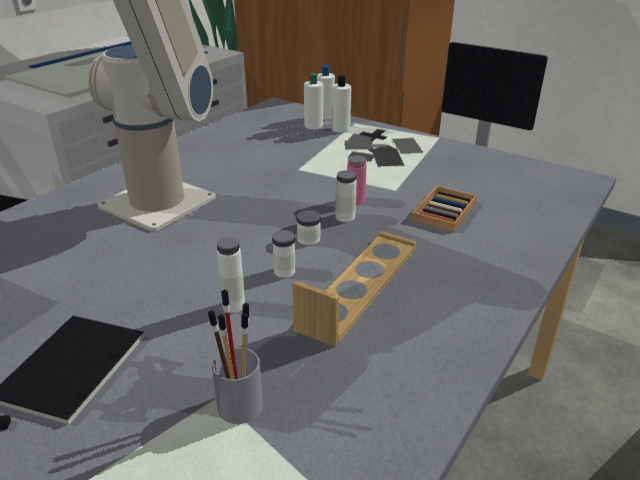

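View pics/top0.png

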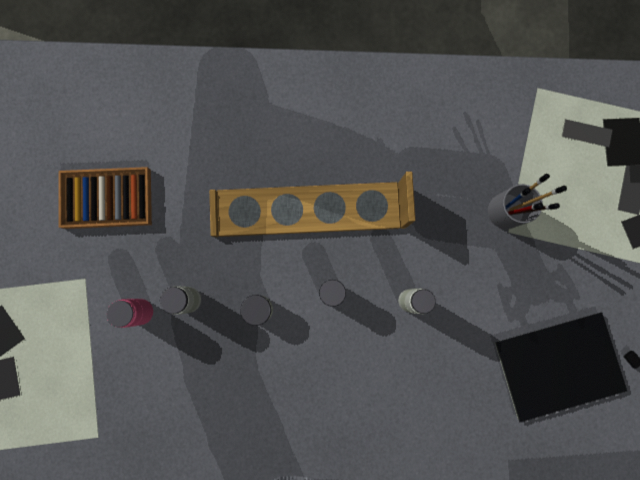

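The top view shows the marks at about (245,212), (288,209), (330,207) and (372,206), with the tall end board on the right at (407,200). The lids are: tall bottle (422,300), bottle (180,299), jar (332,292) and tub (256,309). The pink look-alike is at (122,313) and the brush jar at (515,205).

```bash
cat > h.py <<'E'
import cv2, numpy as np, pickle
from scipy.optimize import minimize
def proj(c,X):
    p=(np.atleast_2d(X)@c["R"].T+c["t"])@c["camera_matrix"].T
    return p[:,:2]/p[:,2:]
def back(c,uv,z):
    d=c["R"].T@np.linalg.solve(c["camera_matrix"],[*uv,1.]); o=-c["R"].T@c["t"]
    return (o+d*(z-o[2])/d[2])[:2]
A=np.linspace(0,2*np.pi,90,endpoint=False)
def ring(c,xy,z,r): return proj(c,np.c_[xy[0]+r*np.cos(A),xy[1]+r*np.sin(A),A*0+z])
def fit(c,uv,z,r):
    """circle of known radius: maximise the mean contrast across its rim"""
    g=cv2.GaussianBlur(cv2.cvtColor(c["color"],cv2.COLOR_RGB2LAB).astype(np.float32),(0,0),.7)
    def samp(q): return cv2.remap(g,q[:,0].astype(np.float32),q[:,1].astype(np.float32),1)[:,0] if 0 else cv2.remap(g,q[None,:,0].astype(np.float32),q[None,:,1].astype(np.float32),cv2.INTER_LINEAR)[0]
    def cost(p):
        d=np.linalg.norm(samp(ring(c,p,z,r+.0025))-samp(ring(c,p,z,r-.0025)),axis=1)
        return -np.minimum(d,25).mean()
    p0=back(c,uv,z); G=np.arange(-.012,.0121,.001)
    p=min(((p0[0]+a,p0[1]+b) for a in G for b in G),key=cost)
    r_=minimize(cost,p,method="Nelder-Mead",options=dict(initial_simplex=np.array(p)+[[0,0],[.001,0],[0,.001]]))
    return r_.x,-r_.fun
E
python3 - <<'E'
from h import *
c=pickle.load(open("top0.pkl","rb"));s=pickle.load(open("scene0.pkl","rb"))
L=dict(tall=((422,300),.15,.02,(229,245)),bottle=((180,299),.12,.023,(346,176)),jar=((332,292),.092,.0235,(284,238)),tub=((256,309),.064,.0275,(309,217)))
for i,u in enumerate([(245,212),(288,209),(330,207),(372,206)]): L[f"m{i}"]=(u,.018,.031,[(386,251),(370,269),(351,289),(338,312)][i])
im=c["color"].copy();im=cv2.resize(im[150:350,100:450],None,fx=2.28,fy=2.28,interpolation=cv2.INTER_CUBIC)
M=[]
for k,(uv,z,r,u2) in L.items():
    p,q=fit(c,uv,z,r); p2,q2=fit(s,u2,z,r); print(k,p.round(4),round(q,1),"scene",p2.round(4),round(q2,1))
    cv2.polylines(im,[((ring(c,p,z,r)-[100,150]+.5)*2.28).astype(int)],True,(255,0,0))
    if k[0]=="m":M.append(p)
M=np.array(M);t=np.arange(4);P=np.polyfit(t,M,1);print("line",P.round(4).tolist(),"pitch",np.hypot(*P[0]),"resid",(M-np.outer(t,P[0])-P[1]).round(4).tolist())
cv2.imwrite("pics/fit0.png",im[:,:,::-1])
print("brush",back(c,(520,210),.1))
E
```

```text
tall [ 0.4569 -0.2126] 19.9 scene [ 0.4744 -0.2292] 17.4
bottle [0.4445 0.2113] 16.2 scene [0.445 0.213] 22.0
jar [ 0.4641 -0.0585] 16.4 scene [ 0.4655 -0.0612] 19.6
tub [0.4325 0.0789] 15.2 scene [0.433  0.0785] 17.0
m0 [0.6153 0.1102] 25.0 scene [0.6177 0.1128] 23.6
m1 [0.6229 0.0296] 25.0 scene [0.6236 0.0307] 24.4
m2 [ 0.6282 -0.0534] 25.0 scene [ 0.6303 -0.0502] 24.9
m3 [ 0.6337 -0.1346] 25.0 scene [ 0.6372 -0.1313] 11.7
line [[0.006, -0.0817], [0.616, 0.1105]] pitch 0.08193759623590707 resid [[-0.0007, -0.0004], [0.0009, 0.0008], [0.0001, -0.0005], [-0.0004, 0.0001]]
brush [ 0.62263095 -0.39334537]
```

View pics/fit0.png

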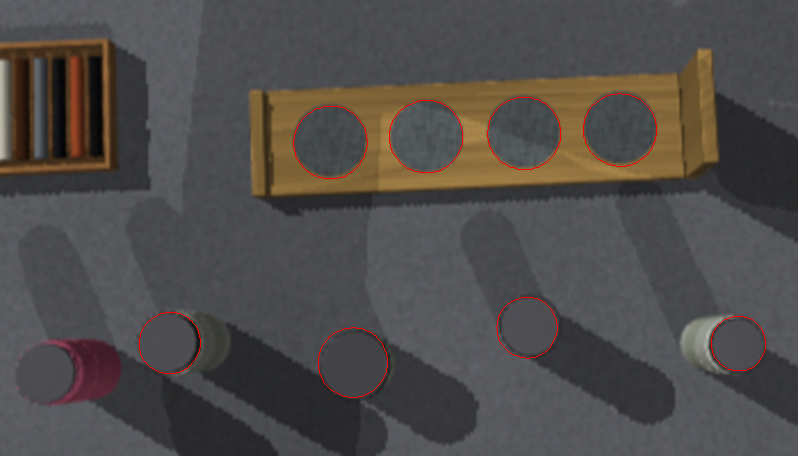

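The red rings sit on all four lids and all four marks, so the fits are good. The grey lid in the red ring at far left is the real second bottle, and the pink one is beside it. First move: turn the tool so the fingers close across the row.

Call:
apply_moves([
  {"hand": -1, "rz": -0.1076},
  {"hand": -1, "rz": -0.1076},
  {"hand": -1, "rz": -0.1076},
  {"hand": -1, "rz": -0.1076},
  {"hand": -1, "rz": -0.1076},
  {"hand": -1, "rz": -0.1076},
  {"hand": -1, "rz": -0.1076},
  {"hand": -1, "rz": -0.1076},
  {"hand": -1, "rz": -0.1076},
  {"hand": -1, "rz": -0.1076},
  {"hand": -1, "rz": -0.1076},
  {"hand": -1, "rz": -0.1076},
])

```text
schema error: expected keys hand, tx, ty, tz, rx, ry, rz
```

```bash
cat > to.py <<'E'
import sys, numpy as np
from station import ctrl
from scipy.spatial.transform import Rotation as R
s=ctrl.read_state(); Q=R.from_euler("xyz",s["orientation"])
print("t",round(s["time_s"],2),"p",np.round(s["ee_pos"],4),"rpy",np.round(s["orientation"],4),"gap",round(s["finger_gap"],3),"F",np.round(s["wrist_force"],1),"g",round(float(np.max(s["gripper_force"])),1))
T=R.from_euler("xyz",[np.pi,0,1.644])
print(" turn",(Q.inv()*T).as_rotvec().round(4))
p=np.array(s["ee_pos"])
for a in sys.argv[1:]:
    q=np.array(eval(a)); print(" cm",(100*T.inv().apply(q-p)).round(2)); p=q
E
python3 to.py .457,-.213,.231 .457,-.213,.101 .457,-.213,.161 .635,-.1335,.161 .635,-.1335,.120
```

```text
t 0.1 p [ 0.2158 -0.586   0.2306] rpy [-3.1401  0.      0.3528] gap 0.999 F [ 0.7  1.3 -0.1] g 0.0
 turn [-1.3000e-03 -9.0000e-04 -1.2912e+00]
 cm [35.44 26.78 -0.04]
 cm [ 0. -0. 13.]
 cm [ 0.  0. -6.]
 cm [ 6.63 18.33  0.  ]
 cm [ 0.  -0.   4.1]
```

Call:
apply_moves([
  {"hand": -1, "tx": 0, "ty": 0, "tz": 0, "rx": 0, "ry": 0, "rz": -0.1076},
  {"hand": -1, "tx": 0, "ty": 0, "tz": 0, "rx": 0, "ry": 0, "rz": -0.1076},
  {"hand": -1, "tx": 0, "ty": 0, "tz": 0, "rx": 0, "ry": 0, "rz": -0.1076},
  {"hand": -1, "tx": 0, "ty": 0, "tz": 0, "rx": 0, "ry": 0, "rz": -0.1076},
  {"hand": -1, "tx": 0, "ty": 0, "tz": 0, "rx": 0, "ry": 0, "rz": -0.1076},
  {"hand": -1, "tx": 0, "ty": 0, "tz": 0, "rx": 0, "ry": 0, "rz": -0.1076},
  {"hand": -1, "tx": 0, "ty": 0, "tz": 0, "rx": 0, "ry": 0, "rz": -0.1076},
  {"hand": -1, "tx": 0, "ty": 0, "tz": 0, "rx": 0, "ry": 0, "rz": -0.1076},
  {"hand": -1, "tx": 0, "ty": 0, "tz": 0, "rx": 0, "ry": 0, "rz": -0.1076},
  {"hand": -1, "tx": 0, "ty": 0, "tz": 0, "rx": 0, "ry": 0, "rz": -0.1076},
  {"hand": -1, "tx": 0, "ty": 0, "tz": 0, "rx": 0, "ry": 0, "rz": -0.1076},
  {"hand": -1, "tx": 0, "ty": 0, "tz": 0, "rx": 0, "ry": 0, "rz": -0.1076},
])

```text
time_s: 1.1
ee_pos: [0.2158, -0.5862, 0.2308]
orientation: [-3.141, -0.001, 1.649]
wrist_force: [0.3, 0.5, 0.5]
finger_gap: 1.003
gripper_force: 0.0
```

Call:
apply_moves([
  {"hand": -1, "tx": 2.95, "ty": 2.23, "tz": 0, "rx": 0, "ry": 0, "rz": 0},
  {"hand": -1, "tx": 2.95, "ty": 2.23, "tz": 0, "rx": 0, "ry": 0, "rz": 0},
  {"hand": -1, "tx": 2.95, "ty": 2.23, "tz": 0, "rx": 0, "ry": 0, "rz": 0},
  {"hand": -1, "tx": 2.95, "ty": 2.23, "tz": 0, "rx": 0, "ry": 0, "rz": 0},
  {"hand": -1, "tx": 2.95, "ty": 2.23, "tz": 0, "rx": 0, "ry": 0, "rz": 0},
  {"hand": -1, "tx": 2.95, "ty": 2.23, "tz": 0, "rx": 0, "ry": 0, "rz": 0},
  {"hand": -1, "tx": 2.95, "ty": 2.23, "tz": 0, "rx": 0, "ry": 0, "rz": 0},
  {"hand": -1, "tx": 2.95, "ty": 2.23, "tz": 0, "rx": 0, "ry": 0, "rz": 0},
  {"hand": -1, "tx": 2.95, "ty": 2.23, "tz": 0, "rx": 0, "ry": 0, "rz": 0},
  {"hand": -1, "tx": 2.95, "ty": 2.23, "tz": 0, "rx": 0, "ry": 0, "rz": 0},
  {"hand": -1, "tx": 2.95, "ty": 2.23, "tz": 0, "rx": 0, "ry": 0, "rz": 0},
  {"hand": -1, "tx": 2.95, "ty": 2.23, "tz": 0, "rx": 0, "ry": 0, "rz": 0},
])

```text
time_s: 2.1
ee_pos: [0.4574, -0.2121, 0.2312]
orientation: [-3.141, -0.0, 1.644]
wrist_force: [0.6, -0.0, 0.0]
finger_gap: 1.0
gripper_force: 0.0
```

Call:
apply_moves([
  {"hand": -1, "tx": 0, "ty": 0, "tz": 0, "rx": 0, "ry": 0, "rz": 0},
  {"hand": -1, "tx": 0, "ty": 0, "tz": 0, "rx": 0, "ry": 0, "rz": 0},
])

```text
time_s: 2.27
ee_pos: [0.4576, -0.2123, 0.2311]
orientation: [-3.141, -0.0, 1.648]
wrist_force: [0.4, -0.9, -0.2]
finger_gap: 1.0
gripper_force: 0.0
```

```bash
python3 to.py .457,-.213,.231
```

```text
t 2.27 p [ 0.4576 -0.2123  0.2311] rpy [-3.1411e+00 -2.0000e-04  1.6478e+00] gap 1.0 F [ 0.4 -0.9 -0.2] g 0.0
 turn [-0.0005 -0.0002  0.0038]
 cm [-0.07 -0.06  0.01]
```

Call:
apply_moves([
  {"hand": -1, "tx": 0, "ty": 0, "tz": 2.5, "rx": 0, "ry": 0, "rz": 0},
  {"hand": -1, "tx": 0, "ty": 0, "tz": 2.5, "rx": 0, "ry": 0, "rz": 0},
  {"hand": -1, "tx": 0, "ty": 0, "tz": 2.5, "rx": 0, "ry": 0, "rz": 0},
  {"hand": -1, "tx": 0, "ty": 0, "tz": 2.5, "rx": 0, "ry": 0, "rz": 0},
  {"hand": -1, "tx": 0, "ty": 0, "tz": 2.0, "rx": 0, "ry": 0, "rz": 0},
  {"hand": -1, "tx": 0, "ty": 0, "tz": 1.0, "rx": 0, "ry": 0, "rz": 0},
  {"hand": -1, "tx": 0, "ty": 0, "tz": 0, "rx": 0, "ry": 0, "rz": 0},
  {"hand": -0.4, "tx": 0, "ty": 0, "tz": 0, "rx": 0, "ry": 0, "rz": 0},
  {"hand": -0.2, "tx": 0, "ty": 0, "tz": 0, "rx": 0, "ry": 0, "rz": 0},
  {"hand": -0.1, "tx": 0, "ty": 0, "tz": 0, "rx": 0, "ry": 0, "rz": 0},
  {"hand": 0, "tx": 0, "ty": 0, "tz": 0, "rx": 0, "ry": 0, "rz": 0},
  {"hand": 0, "tx": 0, "ty": 0, "tz": 0, "rx": 0, "ry": 0, "rz": 0},
])

```text
time_s: 3.27
ee_pos: [0.4575, -0.2143, 0.1026]
orientation: [3.14, 0.001, 1.644]
wrist_force: [-1.9, -0.9, 5.5]
finger_gap: 0.508
gripper_force: 28.6
```

Call:
apply_moves([
  {"hand": 0.1, "tx": 0, "ty": 0, "tz": 0, "rx": 0, "ry": 0, "rz": 0},
  {"hand": 0.3, "tx": 0, "ty": 0, "tz": 0, "rx": 0, "ry": 0, "rz": 0},
  {"hand": 1, "tx": 0, "ty": 0, "tz": 0, "rx": 0, "ry": 0, "rz": 0},
  {"hand": 1, "tx": 0, "ty": 0, "tz": 0, "rx": 0, "ry": 0, "rz": 0},
  {"hand": 1, "tx": 0, "ty": 0, "tz": 0, "rx": 0, "ry": 0, "rz": 0},
  {"hand": 1, "tx": 0, "ty": 0, "tz": 0, "rx": 0, "ry": 0, "rz": 0},
])

```text
time_s: 3.77
ee_pos: [0.4576, -0.2143, 0.1028]
orientation: [3.14, 0.001, 1.644]
wrist_force: [-2.7, -1.0, 6.7]
finger_gap: 0.498
gripper_force: 59.8
```

```bash
python3 to.py .457,-.213,.101
```

```text
t 3.77 p [ 0.4576 -0.2143  0.1028] rpy [3.1399e+00 1.4000e-03 1.6443e+00] gap 0.498 F [-2.7 -1.   6.7] g 59.8
 turn [0.0017 0.0014 0.0003]
 cm [ 0.14 -0.05  0.18]
```

Call:
apply_moves([
  {"hand": 1, "tx": 0, "ty": 0, "tz": -0.5, "rx": 0, "ry": 0, "rz": 0},
  {"hand": 1, "tx": 0, "ty": 0, "tz": -1.5, "rx": 0, "ry": 0, "rz": 0},
  {"hand": 1, "tx": 0, "ty": 0, "tz": -2, "rx": 0, "ry": 0, "rz": 0},
  {"hand": 1, "tx": 0, "ty": 0, "tz": -1.5, "rx": 0, "ry": 0, "rz": 0},
  {"hand": 1, "tx": 0, "ty": 0, "tz": -0.5, "rx": 0, "ry": 0, "rz": 0},
  {"hand": 1, "tx": 0, "ty": 0, "tz": 0, "rx": 0, "ry": 0, "rz": 0},
  {"hand": 1, "tx": 0, "ty": 0, "tz": 0, "rx": 0, "ry": 0, "rz": 0},
  {"hand": 1, "tx": 0, "ty": 0, "tz": 0, "rx": 0, "ry": 0, "rz": 0},
])

```text
time_s: 4.43
ee_pos: [0.4563, -0.2135, 0.1606]
orientation: [-3.14, -0.001, 1.644]
wrist_force: [-0.8, -0.2, -2.7]
finger_gap: 0.498
gripper_force: 61.3
```

```bash
python3 to.py .635,-.1335,.162 .635,-.1335,.1205
python3 - <<'E'
from station import imaging
import cv2
c=imaging.capture("scene");cv2.imwrite("pics/lift1.png",c["color"][100:350,100:450,::-1])
E
```

```text
t 4.43 p [ 0.4563 -0.2135  0.1606] rpy [-3.1404e+00 -7.0000e-04  1.6440e+00] gap 0.498 F [-0.8 -0.2 -2.7] g 61.3
 turn [-0.0012 -0.0007  0.    ]
 cm [ 6.67 18.4  -0.14]
 cm [ 0.   -0.    4.15]
```

View pics/lift1.png

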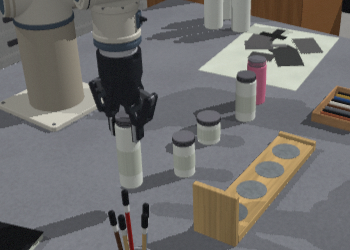

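The tall bottle hangs upright in the fingers at (130,150) in the crop, clear of everything. Carrying it to the mark by the end board.

Call:
apply_moves([
  {"hand": 1, "tx": 0.3, "ty": 0.9, "tz": 0, "rx": 0, "ry": 0, "rz": 0},
  {"hand": 1, "tx": 0.7, "ty": 1.9, "tz": 0, "rx": 0, "ry": 0, "rz": 0},
  {"hand": 1, "tx": 0.7, "ty": 1.9, "tz": 0, "rx": 0, "ry": 0, "rz": 0},
  {"hand": 1, "tx": 0.7, "ty": 1.9, "tz": 0, "rx": 0, "ry": 0, "rz": 0},
  {"hand": 1, "tx": 0.7, "ty": 1.9, "tz": 0, "rx": 0, "ry": 0, "rz": 0},
  {"hand": 1, "tx": 0.7, "ty": 1.9, "tz": 0, "rx": 0, "ry": 0, "rz": 0},
  {"hand": 1, "tx": 0.7, "ty": 1.9, "tz": 0, "rx": 0, "ry": 0, "rz": 0},
  {"hand": 1, "tx": 0.7, "ty": 1.9, "tz": 0, "rx": 0, "ry": 0, "rz": 0},
  {"hand": 1, "tx": 0.7, "ty": 1.9, "tz": 0, "rx": 0, "ry": 0, "rz": 0},
  {"hand": 1, "tx": 0.5, "ty": 1.5, "tz": 0, "rx": 0, "ry": 0, "rz": 0},
  {"hand": 1, "tx": 0.23, "ty": 0.8, "tz": 0, "rx": 0, "ry": 0, "rz": 0},
  {"hand": 1, "tx": 0, "ty": 0, "tz": 0, "rx": 0, "ry": 0, "rz": 0},
])

```text
time_s: 5.48
ee_pos: [0.6371, -0.1333, 0.1604]
orientation: [3.142, -0.0, 1.645]
wrist_force: [-0.8, -0.5, -2.4]
finger_gap: 0.501
gripper_force: 61.5
```

Call:
apply_moves([
  {"hand": 1, "tx": 0, "ty": 0, "tz": 0, "rx": 0, "ry": 0, "rz": 0},
  {"hand": 1, "tx": 0, "ty": 0, "tz": 1.0, "rx": 0, "ry": 0, "rz": 0},
  {"hand": 1, "tx": 0, "ty": 0, "tz": 1.0, "rx": 0, "ry": 0, "rz": 0},
  {"hand": 1, "tx": 0, "ty": 0, "tz": 0.8, "rx": 0, "ry": 0, "rz": 0},
  {"hand": 1, "tx": 0, "ty": 0, "tz": 0.5, "rx": 0, "ry": 0, "rz": 0},
  {"hand": 1, "tx": 0, "ty": 0, "tz": 0.3, "rx": 0, "ry": 0, "rz": 0},
  {"hand": 1, "tx": 0, "ty": 0, "tz": 0.2, "rx": 0, "ry": 0, "rz": 0},
  {"hand": 1, "tx": 0, "ty": 0, "tz": 0, "rx": 0, "ry": 0, "rz": 0},
  {"hand": 1, "tx": 0, "ty": 0, "tz": 0, "rx": 0, "ry": 0, "rz": 0},
])

```text
time_s: 6.23
ee_pos: [0.6358, -0.1344, 0.1235]
orientation: [3.141, 0.0, 1.644]
wrist_force: [0.3, -0.3, -2.5]
finger_gap: 0.497
gripper_force: 61.5
```

```bash
python3 to.py .635,-.1335,.1205
```

```text
t 6.23 p [ 0.6358 -0.1344  0.1235] rpy [3.1412e+00 1.0000e-04 1.6439e+00] gap 0.497 F [ 0.3 -0.3 -2.5] g 61.5
 turn [ 0.0003  0.0001 -0.0001]
 cm [ 0.09 -0.07  0.3 ]
```

Call:
apply_moves([
  {"hand": 1, "tx": 0, "ty": 0, "tz": 0.1, "rx": 0, "ry": 0, "rz": 0},
  {"hand": 1, "tx": 0, "ty": 0, "tz": 0.1, "rx": 0, "ry": 0, "rz": 0},
  {"hand": 1, "tx": 0, "ty": 0, "tz": 0.05, "rx": 0, "ry": 0, "rz": 0},
  {"hand": 1, "tx": 0, "ty": 0, "tz": 0, "rx": 0, "ry": 0, "rz": 0},
  {"hand": 1, "tx": 0, "ty": 0, "tz": 0, "rx": 0, "ry": 0, "rz": 0},
])

```text
time_s: 6.65
ee_pos: [0.6357, -0.1343, 0.121]
orientation: [3.141, 0.0, 1.644]
wrist_force: [0.2, 0.3, -3.2]
finger_gap: 0.499
gripper_force: 61.7
```

Call:
apply_moves([
  {"hand": 1, "tx": 0, "ty": 0, "tz": 0.1, "rx": 0, "ry": 0, "rz": 0},
  {"hand": 1, "tx": 0, "ty": 0, "tz": 0, "rx": 0, "ry": 0, "rz": 0},
  {"hand": 1, "tx": 0, "ty": 0, "tz": 0, "rx": 0, "ry": 0, "rz": 0},
])

```text
time_s: 6.9
ee_pos: [0.6358, -0.1344, 0.1209]
orientation: [3.141, 0.0, 1.644]
wrist_force: [-2.2, 1.2, 4.9]
finger_gap: 0.504
gripper_force: 62.4
```

Contact with the rack. Releasing and rising.

Call:
apply_moves([
  {"hand": -0.05, "tx": 0, "ty": 0, "tz": 0, "rx": 0, "ry": 0, "rz": 0},
  {"hand": -0.15, "tx": 0, "ty": 0, "tz": 0, "rx": 0, "ry": 0, "rz": 0},
  {"hand": -0.3, "tx": 0, "ty": 0, "tz": 0, "rx": 0, "ry": 0, "rz": 0},
  {"hand": -1, "tx": 0, "ty": 0, "tz": 0, "rx": 0, "ry": 0, "rz": 0},
  {"hand": -1, "tx": 0, "ty": 0, "tz": 0, "rx": 0, "ry": 0, "rz": 0},
  {"hand": -1, "tx": 0, "ty": 0, "tz": 0, "rx": 0, "ry": 0, "rz": 0},
  {"hand": -1, "tx": 0, "ty": 0, "tz": 0, "rx": 0, "ry": 0, "rz": 0},
])

```text
time_s: 7.48
ee_pos: [0.6357, -0.1343, 0.1198]
orientation: [3.142, -0.0, 1.644]
wrist_force: [-0.6, -0.8, 0.3]
finger_gap: 1.001
gripper_force: 0.0
```

Call:
apply_moves([
  {"hand": -1, "tx": 0, "ty": 0, "tz": -2, "rx": 0, "ry": 0, "rz": 0},
  {"hand": -1, "tx": 0, "ty": 0, "tz": -3, "rx": 0, "ry": 0, "rz": 0},
  {"hand": -1, "tx": 0, "ty": 0, "tz": -3, "rx": 0, "ry": 0, "rz": 0},
  {"hand": -1, "tx": 0, "ty": 0, "tz": -2, "rx": 0, "ry": 0, "rz": 0},
  {"hand": -1, "tx": 0, "ty": 0, "tz": 0, "rx": 0, "ry": 0, "rz": 0},
  {"hand": -1, "tx": 0, "ty": 0, "tz": 0, "rx": 0, "ry": 0, "rz": 0},
])

```text
time_s: 7.98
ee_pos: [0.6364, -0.1344, 0.2212]
orientation: [3.139, 0.001, 1.644]
wrist_force: [-0.6, 0.4, -1.0]
finger_gap: 0.999
gripper_force: 0.0
```

```bash
python3 to.py .4447,.212,.22 .4447,.212,.071 .4447,.212,.131 .629,-.052,.131
```

```text
t 7.98 p [ 0.6364 -0.1344  0.2212] rpy [3.1388e+00 9.0000e-04 1.6440e+00] gap 0.999 F [-0.6  0.4 -1. ] g 0.0
 turn [0.0028 0.0009 0.    ]
 cm [ 35.95 -16.58   0.12]
 cm [ 0.  -0.  14.9]
 cm [ 0.  0. -6.]
 cm [-27.68  16.45   0.  ]
```

Call:
apply_moves([
  {"hand": -1, "tx": 3.0, "ty": -1.38, "tz": 0, "rx": 0, "ry": 0, "rz": 0},
  {"hand": -1, "tx": 3.0, "ty": -1.38, "tz": 0, "rx": 0, "ry": 0, "rz": 0},
  {"hand": -1, "tx": 3.0, "ty": -1.38, "tz": 0, "rx": 0, "ry": 0, "rz": 0},
  {"hand": -1, "tx": 3.0, "ty": -1.38, "tz": 0, "rx": 0, "ry": 0, "rz": 0},
  {"hand": -1, "tx": 3.0, "ty": -1.38, "tz": 0, "rx": 0, "ry": 0, "rz": 0},
  {"hand": -1, "tx": 3.0, "ty": -1.38, "tz": 0, "rx": 0, "ry": 0, "rz": 0},
  {"hand": -1, "tx": 3.0, "ty": -1.38, "tz": 0, "rx": 0, "ry": 0, "rz": 0},
  {"hand": -1, "tx": 3.0, "ty": -1.38, "tz": 0, "rx": 0, "ry": 0, "rz": 0},
  {"hand": -1, "tx": 3.0, "ty": -1.38, "tz": 0, "rx": 0, "ry": 0, "rz": 0},
  {"hand": -1, "tx": 3.0, "ty": -1.38, "tz": 0, "rx": 0, "ry": 0, "rz": 0},
  {"hand": -1, "tx": 3.0, "ty": -1.38, "tz": 0, "rx": 0, "ry": 0, "rz": 0},
  {"hand": -1, "tx": 3.0, "ty": -1.38, "tz": 0, "rx": 0, "ry": 0, "rz": 0},
])

```text
time_s: 8.98
ee_pos: [0.4422, 0.2134, 0.2184]
orientation: [-3.139, 0.001, 1.644]
wrist_force: [0.2, 0.7, 0.1]
finger_gap: 1.0
gripper_force: 0.0
```

Call:
apply_moves([
  {"hand": -1, "tx": 0, "ty": 0, "tz": 0, "rx": 0, "ry": 0, "rz": 0},
  {"hand": -1, "tx": 0, "ty": 0, "tz": 0, "rx": 0, "ry": 0, "rz": 0},
  {"hand": -1, "tx": 0, "ty": 0, "tz": 0, "rx": 0, "ry": 0, "rz": 0},
])

```text
time_s: 9.23
ee_pos: [0.4436, 0.2123, 0.2189]
orientation: [-3.14, 0.001, 1.645]
wrist_force: [0.5, -0.5, 0.2]
finger_gap: 0.998
gripper_force: 0.0
```

```bash
python3 to.py .4447,.212,.22
python3 - <<'E'
from h import *
from station import imaging
c=imaging.capture("top");s=imaging.capture("scene")
print("tall",fit(c,proj(c,[.6357,-.134,.168])[0],.168,.02),fit(s,proj(s,[.6357,-.134,.168])[0],.168,.02))
cv2.imwrite("pics/a.png",np.hstack([c["color"][120:400,80:450],s["color"][120:400,200:500]])[:,:,::-1])
E
```

```text
t 9.23 p [0.4436 0.2123 0.2189] rpy [-3.1401e+00  9.0000e-04  1.6449e+00] gap 0.998 F [ 0.5 -0.5  0.2] g 0.0
 turn [-0.0015  0.0009  0.0009]
 cm [-0.04  0.1  -0.11]
tall (array([ 0.63104802, -0.13165366]), np.float64(20.830612182617188)) (array([ 0.64720712, -0.15228006]), np.float64(17.299989700317383))
```

View pics/a.png

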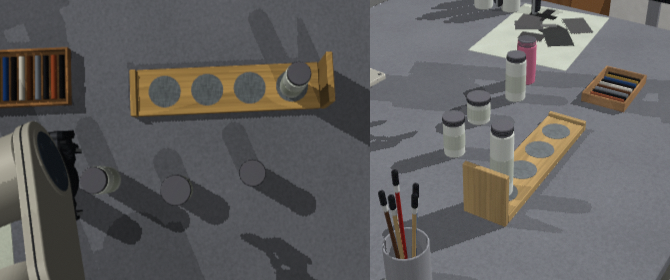

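The tall bottle stands upright on the mark next to the end board, at (292,82) in the left half of the picture. The other lids haven't moved. Going down on the second bottle.

Call:
apply_moves([
  {"hand": -1, "tx": 0, "ty": 0.05, "tz": 2.5, "rx": 0, "ry": 0, "rz": 0},
  {"hand": -1, "tx": 0, "ty": 0, "tz": 2.5, "rx": 0, "ry": 0, "rz": 0},
  {"hand": -1, "tx": 0, "ty": 0, "tz": 2.5, "rx": 0, "ry": 0, "rz": 0},
  {"hand": -1, "tx": 0, "ty": 0, "tz": 2.5, "rx": 0, "ry": 0, "rz": 0},
  {"hand": -1, "tx": 0, "ty": 0, "tz": 2.5, "rx": 0, "ry": 0, "rz": 0},
  {"hand": -1, "tx": 0, "ty": 0, "tz": 1.5, "rx": 0, "ry": 0, "rz": 0},
  {"hand": -1, "tx": 0, "ty": 0, "tz": 0.8, "rx": 0, "ry": 0, "rz": 0},
  {"hand": -0.4, "tx": 0, "ty": 0, "tz": 0, "rx": 0, "ry": 0, "rz": 0},
  {"hand": -0.3, "tx": 0, "ty": 0, "tz": 0, "rx": 0, "ry": 0, "rz": 0},
  {"hand": -0.2, "tx": 0, "ty": 0, "tz": 0, "rx": 0, "ry": 0, "rz": 0},
  {"hand": -0.1, "tx": 0, "ty": 0, "tz": 0, "rx": 0, "ry": 0, "rz": 0},
  {"hand": -0.1, "tx": 0, "ty": 0, "tz": 0, "rx": 0, "ry": 0, "rz": 0},
])

```text
time_s: 10.33
ee_pos: [0.4455, 0.2129, 0.0731]
orientation: [3.139, -0.001, 1.644]
wrist_force: [-1.6, -1.1, 4.0]
finger_gap: 0.569
gripper_force: 61.9
```

Call:
apply_moves([
  {"hand": 0.1, "tx": 0, "ty": 0, "tz": 0, "rx": 0, "ry": 0, "rz": 0},
  {"hand": 0.3, "tx": 0, "ty": 0, "tz": 0, "rx": 0, "ry": 0, "rz": 0},
  {"hand": 1, "tx": 0, "ty": 0, "tz": 0, "rx": 0, "ry": 0, "rz": 0},
  {"hand": 1, "tx": 0, "ty": 0, "tz": 0, "rx": 0, "ry": 0, "rz": 0},
  {"hand": 1, "tx": 0, "ty": 0, "tz": 0, "rx": 0, "ry": 0, "rz": 0},
  {"hand": 1, "tx": 0, "ty": 0, "tz": 0, "rx": 0, "ry": 0, "rz": 0},
])

```text
time_s: 10.83
ee_pos: [0.4455, 0.213, 0.0731]
orientation: [3.139, -0.001, 1.644]
wrist_force: [-1.3, -1.5, 7.2]
finger_gap: 0.565
gripper_force: 62.2
```

Call:
apply_moves([
  {"hand": 1, "tx": 0, "ty": 0, "tz": -0.5, "rx": 0, "ry": 0, "rz": 0},
  {"hand": 1, "tx": 0, "ty": 0, "tz": -1.5, "rx": 0, "ry": 0, "rz": 0},
  {"hand": 1, "tx": 0, "ty": 0, "tz": -2, "rx": 0, "ry": 0, "rz": 0},
  {"hand": 1, "tx": 0, "ty": 0, "tz": -1.5, "rx": 0, "ry": 0, "rz": 0},
  {"hand": 1, "tx": 0, "ty": 0, "tz": -0.5, "rx": 0, "ry": 0, "rz": 0},
  {"hand": 1, "tx": 0, "ty": 0, "tz": 0, "rx": 0, "ry": 0, "rz": 0},
  {"hand": 1, "tx": 0, "ty": 0, "tz": 0, "rx": 0, "ry": 0, "rz": 0},
  {"hand": 1, "tx": 0, "ty": 0, "tz": 0, "rx": 0, "ry": 0, "rz": 0},
])

```text
time_s: 11.5
ee_pos: [0.444, 0.2124, 0.1311]
orientation: [-3.14, 0.0, 1.644]
wrist_force: [0.3, 0.3, -2.1]
finger_gap: 0.569
gripper_force: 62.3
```

```bash
python3 to.py .630,-.052,.131
```

```text
t 11.5 p [0.444  0.2124 0.1311] rpy [-3.1404e+00  4.0000e-04  1.6441e+00] gap 0.569 F [ 0.3  0.3 -2.1] g 62.3
 turn [-0.0012  0.0004  0.0001]
 cm [-2.773e+01  1.661e+01  1.000e-02]
```

Call:
apply_moves([
  {"hand": 1, "tx": -1.2, "ty": 0.7, "tz": 0, "rx": 0, "ry": 0, "rz": 0},
  {"hand": 1, "tx": -2.8, "ty": 1.7, "tz": 0, "rx": 0, "ry": 0, "rz": 0},
  {"hand": 1, "tx": -2.8, "ty": 1.7, "tz": 0, "rx": 0, "ry": 0, "rz": 0},
  {"hand": 1, "tx": -2.8, "ty": 1.7, "tz": 0, "rx": 0, "ry": 0, "rz": 0},
  {"hand": 1, "tx": -2.8, "ty": 1.7, "tz": 0, "rx": 0, "ry": 0, "rz": 0},
  {"hand": 1, "tx": -2.8, "ty": 1.7, "tz": 0, "rx": 0, "ry": 0, "rz": 0},
  {"hand": 1, "tx": -2.8, "ty": 1.7, "tz": 0, "rx": 0, "ry": 0, "rz": 0},
  {"hand": 1, "tx": -2.8, "ty": 1.7, "tz": 0, "rx": 0, "ry": 0, "rz": 0},
  {"hand": 1, "tx": -2.8, "ty": 1.7, "tz": 0, "rx": 0, "ry": 0, "rz": 0},
  {"hand": 1, "tx": -2.5, "ty": 1.4, "tz": 0, "rx": 0, "ry": 0, "rz": 0},
  {"hand": 1, "tx": -1.6, "ty": 0.9, "tz": 0, "rx": 0, "ry": 0, "rz": 0},
  {"hand": 1, "tx": 0, "ty": 0, "tz": 0, "rx": 0, "ry": 0, "rz": 0},
])

```text
time_s: 12.5
ee_pos: [0.632, -0.0546, 0.1305]
orientation: [3.141, 0.001, 1.641]
wrist_force: [0.3, 0.7, -1.4]
finger_gap: 0.574
gripper_force: 62.4
```

Call:
apply_moves([
  {"hand": 1, "tx": 0, "ty": 0, "tz": 0, "rx": 0, "ry": 0, "rz": 0},
  {"hand": 1, "tx": 0, "ty": 0, "tz": 1.0, "rx": 0, "ry": 0, "rz": 0},
  {"hand": 1, "tx": 0, "ty": 0, "tz": 1.0, "rx": 0, "ry": 0, "rz": 0},
  {"hand": 1, "tx": 0, "ty": 0, "tz": 0.8, "rx": 0, "ry": 0, "rz": 0},
  {"hand": 1, "tx": 0, "ty": 0, "tz": 0.5, "rx": 0, "ry": 0, "rz": 0},
  {"hand": 1, "tx": 0, "ty": 0, "tz": 0.3, "rx": 0, "ry": 0, "rz": 0},
  {"hand": 1, "tx": 0, "ty": 0, "tz": 0.15, "rx": 0, "ry": 0, "rz": 0},
  {"hand": 1, "tx": 0, "ty": 0, "tz": 0, "rx": 0, "ry": 0, "rz": 0},
  {"hand": 1, "tx": 0, "ty": 0, "tz": 0, "rx": 0, "ry": 0, "rz": 0},
])

```text
time_s: 13.25
ee_pos: [0.6307, -0.0513, 0.0945]
orientation: [3.141, 0.0, 1.644]
wrist_force: [0.6, -0.6, -1.7]
finger_gap: 0.571
gripper_force: 62.4
```

```bash
python3 to.py .630,-.052,.0911
```

```text
t 13.25 p [ 0.6307 -0.0513  0.0945] rpy [3.1412e+00 1.0000e-04 1.6442e+00] gap 0.571 F [ 0.6 -0.6 -1.7] g 62.4
 turn [0.0004 0.0001 0.0002]
 cm [-0.06 -0.07  0.34]
```

Call:
apply_moves([
  {"hand": 1, "tx": 0, "ty": 0, "tz": 0.1, "rx": 0, "ry": 0, "rz": 0},
  {"hand": 1, "tx": 0, "ty": 0, "tz": 0.1, "rx": 0, "ry": 0, "rz": 0},
  {"hand": 1, "tx": 0, "ty": 0, "tz": 0.1, "rx": 0, "ry": 0, "rz": 0},
  {"hand": 1, "tx": 0, "ty": 0, "tz": 0.05, "rx": 0, "ry": 0, "rz": 0},
  {"hand": 1, "tx": 0, "ty": 0, "tz": 0, "rx": 0, "ry": 0, "rz": 0},
  {"hand": 1, "tx": 0, "ty": 0, "tz": 0, "rx": 0, "ry": 0, "rz": 0},
])

```text
time_s: 13.75
ee_pos: [0.6306, -0.0515, 0.0912]
orientation: [3.141, 0.0, 1.644]
wrist_force: [-1.7, 0.3, 2.7]
finger_gap: 0.57
gripper_force: 62.6
```

Contact again. Release, rise, then move over the jar.

Call:
apply_moves([
  {"hand": -0.15, "tx": 0, "ty": 0, "tz": 0, "rx": 0, "ry": 0, "rz": 0},
  {"hand": -0.25, "tx": 0, "ty": 0, "tz": 0, "rx": 0, "ry": 0, "rz": 0},
  {"hand": -0.4, "tx": 0, "ty": 0, "tz": 0, "rx": 0, "ry": 0, "rz": 0},
  {"hand": -1, "tx": 0, "ty": 0, "tz": 0, "rx": 0, "ry": 0, "rz": 0},
  {"hand": -1, "tx": 0, "ty": 0, "tz": 0, "rx": 0, "ry": 0, "rz": 0},
  {"hand": -1, "tx": 0, "ty": 0, "tz": 0, "rx": 0, "ry": 0, "rz": 0},
  {"hand": -1, "tx": 0, "ty": 0, "tz": 0, "rx": 0, "ry": 0, "rz": 0},
])

```text
time_s: 14.33
ee_pos: [0.6304, -0.0514, 0.0908]
orientation: [-3.142, -0.0, 1.644]
wrist_force: [0.3, 0.4, -0.6]
finger_gap: 0.999
gripper_force: 0.0
```

Call:
apply_moves([
  {"hand": -1, "tx": 0, "ty": 0, "tz": -2, "rx": 0, "ry": 0, "rz": 0},
  {"hand": -1, "tx": 0, "ty": 0, "tz": -3, "rx": 0, "ry": 0, "rz": 0},
  {"hand": -1, "tx": 0, "ty": 0, "tz": -3, "rx": 0, "ry": 0, "rz": 0},
  {"hand": -1, "tx": 0, "ty": 0, "tz": -2, "rx": 0, "ry": 0, "rz": 0},
  {"hand": -1, "tx": 0, "ty": 0, "tz": 0, "rx": 0, "ry": 0, "rz": 0},
  {"hand": -1, "tx": 0, "ty": 0, "tz": 0, "rx": 0, "ry": 0, "rz": 0},
])

```text
time_s: 14.83
ee_pos: [0.6312, -0.0515, 0.1922]
orientation: [3.139, 0.001, 1.644]
wrist_force: [-0.3, 0.0, 0.6]
finger_gap: 1.003
gripper_force: 0.0
```

```bash
python3 to.py .465,-.060,.191 .465,-.060,.042 .465,-.06,.102 .624,.030,.102
```

```text
t 14.83 p [ 0.6312 -0.0515  0.1922] rpy [3.1387e+00 5.0000e-04 1.6440e+00] gap 1.003 F [-0.3  0.   0.6] g 0.0
 turn [ 0.0029  0.0005 -0.    ]
 cm [  0.37 -16.64   0.12]
 cm [ 0.  -0.  14.9]
 cm [ 0.  0. -6.]
 cm [ 7.81 16.52  0.  ]
```

Call:
apply_moves([
  {"hand": -1, "tx": 0, "ty": -1.5, "tz": 0, "rx": 0, "ry": 0, "rz": 0},
  {"hand": -1, "tx": 0.1, "ty": -2.5, "tz": 0, "rx": 0, "ry": 0, "rz": 0},
  {"hand": -1, "tx": 0.1, "ty": -3, "tz": 0, "rx": 0, "ry": 0, "rz": 0},
  {"hand": -1, "tx": 0.1, "ty": -3, "tz": 0, "rx": 0, "ry": 0, "rz": 0},
  {"hand": -1, "tx": 0, "ty": -3, "tz": 0, "rx": 0, "ry": 0, "rz": 0},
  {"hand": -1, "tx": 0, "ty": -2, "tz": 0, "rx": 0, "ry": 0, "rz": 0},
  {"hand": -1, "tx": 0, "ty": -1.55, "tz": 0, "rx": 0, "ry": 0, "rz": 0},
  {"hand": -1, "tx": 0, "ty": 0, "tz": 0, "rx": 0, "ry": 0, "rz": 0},
  {"hand": -1, "tx": 0, "ty": 0, "tz": 0, "rx": 0, "ry": 0, "rz": 0},
  {"hand": -1, "tx": 0, "ty": 0, "tz": 0, "rx": 0, "ry": 0, "rz": 0},
])

```text
time_s: 15.67
ee_pos: [0.4658, -0.0606, 0.1905]
orientation: [3.142, -0.0, 1.644]
wrist_force: [-0.3, 0.2, 0.8]
finger_gap: 1.002
gripper_force: 0.0
```

```bash
python3 to.py .465,-.060,.042
python3 - <<'E'
from h import *
from station import imaging
c=imaging.capture("top")
cv2.imwrite("pics/b.png",cv2.resize(c["color"][150:350,150:450],None,fx=2,fy=2)[:,:,::-1])
print(fit(c,proj(c,[.63,-.052,.138])[0],.138,.023))
E
```

```text
t 15.67 p [ 0.4658 -0.0606  0.1905] rpy [ 3.1415 -0.      1.6439] gap 1.002 F [-0.3  0.2  0.8] g 0.0
 turn [ 0.     -0.     -0.0001]
 cm [ 0.06 -0.08 14.85]
(array([ 0.62685223, -0.05020894]), np.float64(21.07244110107422))
```

View pics/b.png

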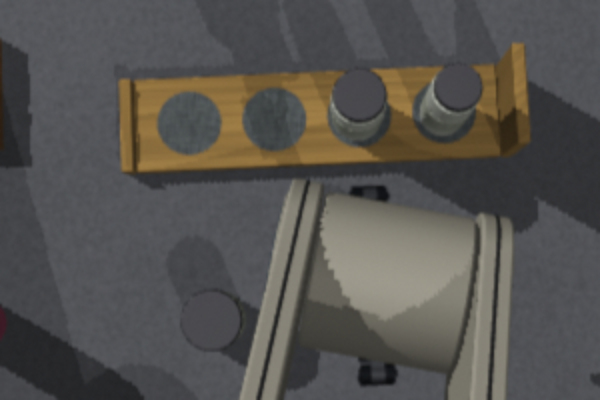

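Both bottles stand upright and centred on their marks, at (360,105) and (450,95). Now the jar.

Call:
apply_moves([
  {"hand": -1, "tx": 0, "ty": 0, "tz": 2.5, "rx": 0, "ry": 0, "rz": 0},
  {"hand": -1, "tx": 0, "ty": 0, "tz": 2.5, "rx": 0, "ry": 0, "rz": 0},
  {"hand": -1, "tx": 0, "ty": 0, "tz": 2.5, "rx": 0, "ry": 0, "rz": 0},
  {"hand": -1, "tx": 0, "ty": 0, "tz": 2.5, "rx": 0, "ry": 0, "rz": 0},
  {"hand": -1, "tx": 0, "ty": 0, "tz": 2.5, "rx": 0, "ry": 0, "rz": 0},
  {"hand": -1, "tx": 0, "ty": 0, "tz": 1.5, "rx": 0, "ry": 0, "rz": 0},
  {"hand": -1, "tx": 0, "ty": 0, "tz": 0.85, "rx": 0, "ry": 0, "rz": 0},
  {"hand": -0.4, "tx": 0, "ty": 0, "tz": 0, "rx": 0, "ry": 0, "rz": 0},
  {"hand": -0.2, "tx": 0, "ty": 0, "tz": 0, "rx": 0, "ry": 0, "rz": 0},
  {"hand": -0.1, "tx": 0, "ty": 0, "tz": 0, "rx": 0, "ry": 0, "rz": 0},
  {"hand": 0, "tx": 0, "ty": 0, "tz": 0, "rx": 0, "ry": 0, "rz": 0},
  {"hand": 0, "tx": 0, "ty": 0, "tz": 0, "rx": 0, "ry": 0, "rz": 0},
])

```text
time_s: 16.72
ee_pos: [0.4661, -0.0607, 0.0434]
orientation: [3.139, 0.0, 1.644]
wrist_force: [-0.1, 0.5, 3.5]
finger_gap: 0.531
gripper_force: 61.2
```

Call:
apply_moves([
  {"hand": 0.1, "tx": 0, "ty": 0, "tz": 0, "rx": 0, "ry": 0, "rz": 0},
  {"hand": 0.3, "tx": 0, "ty": 0, "tz": 0, "rx": 0, "ry": 0, "rz": 0},
  {"hand": 1, "tx": 0, "ty": 0, "tz": 0, "rx": 0, "ry": 0, "rz": 0},
  {"hand": 1, "tx": 0, "ty": 0, "tz": 0, "rx": 0, "ry": 0, "rz": 0},
  {"hand": 1, "tx": 0, "ty": 0, "tz": 0, "rx": 0, "ry": 0, "rz": 0},
  {"hand": 1, "tx": 0, "ty": 0, "tz": 0, "rx": 0, "ry": 0, "rz": 0},
])

```text
time_s: 17.22
ee_pos: [0.4661, -0.0607, 0.0434]
orientation: [3.139, 0.0, 1.644]
wrist_force: [-0.5, 0.4, 7.3]
finger_gap: 0.532
gripper_force: 61.6
```

Call:
apply_moves([
  {"hand": 1, "tx": 0, "ty": 0, "tz": -0.5, "rx": 0, "ry": 0, "rz": 0},
  {"hand": 1, "tx": 0, "ty": 0, "tz": -1.5, "rx": 0, "ry": 0, "rz": 0},
  {"hand": 1, "tx": 0, "ty": 0, "tz": -2, "rx": 0, "ry": 0, "rz": 0},
  {"hand": 1, "tx": 0, "ty": 0, "tz": -1.5, "rx": 0, "ry": 0, "rz": 0},
  {"hand": 1, "tx": 0, "ty": 0, "tz": -0.5, "rx": 0, "ry": 0, "rz": 0},
  {"hand": 1, "tx": 0, "ty": 0, "tz": 0, "rx": 0, "ry": 0, "rz": 0},
  {"hand": 1, "tx": 0, "ty": 0, "tz": 0, "rx": 0, "ry": 0, "rz": 0},
  {"hand": 1, "tx": 0, "ty": 0, "tz": 0, "rx": 0, "ry": 0, "rz": 0},
])

```text
time_s: 17.88
ee_pos: [0.4645, -0.0605, 0.1016]
orientation: [-3.14, -0.0, 1.644]
wrist_force: [0.5, -0.3, -2.2]
finger_gap: 0.529
gripper_force: 61.5
```

```bash
python3 to.py .624,.030,.102
```

```text
t 17.88 p [ 0.4645 -0.0605  0.1016] rpy [-3.1404e+00 -3.0000e-04  1.6440e+00] gap 0.529 F [ 0.5 -0.3 -2.2] g 61.5
 turn [-0.0012 -0.0003  0.    ]
 cm [ 7.86 16.56 -0.04]
```

Call:
apply_moves([
  {"hand": 1, "tx": 0, "ty": 1.0, "tz": 0, "rx": 0, "ry": 0, "rz": 0},
  {"hand": 1, "tx": 0.5, "ty": 1.5, "tz": 0, "rx": 0, "ry": 0, "rz": 0},
  {"hand": 1, "tx": 1.5, "ty": 1.5, "tz": 0, "rx": 0, "ry": 0, "rz": 0},
  {"hand": 1, "tx": 2.0, "ty": 1.5, "tz": 0, "rx": 0, "ry": 0, "rz": 0},
  {"hand": 1, "tx": 2.0, "ty": 1.5, "tz": 0, "rx": 0, "ry": 0, "rz": 0},
  {"hand": 1, "tx": 1.3, "ty": 2.0, "tz": 0, "rx": 0, "ry": 0, "rz": 0},
  {"hand": 1, "tx": 0.5, "ty": 2.0, "tz": 0, "rx": 0, "ry": 0, "rz": 0},
  {"hand": 1, "tx": 0.05, "ty": 2.0, "tz": 0, "rx": 0, "ry": 0, "rz": 0},
  {"hand": 1, "tx": 0, "ty": 2.0, "tz": 0, "rx": 0, "ry": 0, "rz": 0},
  {"hand": 1, "tx": 0, "ty": 1.5, "tz": 0, "rx": 0, "ry": 0, "rz": 0},
  {"hand": 1, "tx": 0, "ty": 0, "tz": 0, "rx": 0, "ry": 0, "rz": 0},
  {"hand": 1, "tx": 0, "ty": 0, "tz": 0, "rx": 0, "ry": 0, "rz": 0},
])

```text
time_s: 18.88
ee_pos: [0.6241, 0.03, 0.1011]
orientation: [-3.14, -0.0, 1.644]
wrist_force: [-0.9, -0.4, -1.2]
finger_gap: 0.531
gripper_force: 61.7
```

Call:
apply_moves([
  {"hand": 1, "tx": 0, "ty": 0, "tz": 1.0, "rx": 0, "ry": 0, "rz": 0},
  {"hand": 1, "tx": 0, "ty": 0, "tz": 1.0, "rx": 0, "ry": 0, "rz": 0},
  {"hand": 1, "tx": 0, "ty": 0, "tz": 0.8, "rx": 0, "ry": 0, "rz": 0},
  {"hand": 1, "tx": 0, "ty": 0, "tz": 0.5, "rx": 0, "ry": 0, "rz": 0},
  {"hand": 1, "tx": 0, "ty": 0, "tz": 0.3, "rx": 0, "ry": 0, "rz": 0},
  {"hand": 1, "tx": 0, "ty": 0, "tz": 0.15, "rx": 0, "ry": 0, "rz": 0},
  {"hand": 1, "tx": 0, "ty": 0, "tz": 0, "rx": 0, "ry": 0, "rz": 0},
  {"hand": 1, "tx": 0, "ty": 0, "tz": 0, "rx": 0, "ry": 0, "rz": 0},
])

```text
time_s: 19.55
ee_pos: [0.6241, 0.0298, 0.065]
orientation: [3.141, 0.0, 1.644]
wrist_force: [0.0, 0.1, -1.8]
finger_gap: 0.528
gripper_force: 61.7
```

```bash
python3 to.py .624,.030,.0614
```

```text
t 19.55 p [0.6241 0.0298 0.065 ] rpy [3.1413 0.     1.6439] gap 0.528 F [ 0.   0.1 -1.8] g 61.7
 turn [ 0.0003  0.     -0.0001]
 cm [ 0.02 -0.01  0.36]
```

Call:
apply_moves([
  {"hand": 1, "tx": 0, "ty": 0, "tz": 0.1, "rx": 0, "ry": 0, "rz": 0},
  {"hand": 1, "tx": 0, "ty": 0, "tz": 0.1, "rx": 0, "ry": 0, "rz": 0},
  {"hand": 1, "tx": 0, "ty": 0, "tz": 0.1, "rx": 0, "ry": 0, "rz": 0},
  {"hand": 1, "tx": 0, "ty": 0, "tz": 0.07, "rx": 0, "ry": 0, "rz": 0},
  {"hand": 1, "tx": 0, "ty": 0, "tz": 0, "rx": 0, "ry": 0, "rz": 0},
  {"hand": 1, "tx": 0, "ty": 0, "tz": 0, "rx": 0, "ry": 0, "rz": 0},
])

```text
time_s: 20.05
ee_pos: [0.6241, 0.0298, 0.0615]
orientation: [3.141, -0.0, 1.644]
wrist_force: [-1.6, 0.3, 2.8]
finger_gap: 0.528
gripper_force: 61.9
```

Call:
apply_moves([
  {"hand": -0.1, "tx": 0, "ty": 0, "tz": 0, "rx": 0, "ry": 0, "rz": 0},
  {"hand": -0.2, "tx": 0, "ty": 0, "tz": 0, "rx": 0, "ry": 0, "rz": 0},
  {"hand": -0.35, "tx": 0, "ty": 0, "tz": 0, "rx": 0, "ry": 0, "rz": 0},
  {"hand": -1, "tx": 0, "ty": 0, "tz": 0, "rx": 0, "ry": 0, "rz": 0},
  {"hand": -1, "tx": 0, "ty": 0, "tz": 0, "rx": 0, "ry": 0, "rz": 0},
  {"hand": -1, "tx": 0, "ty": 0, "tz": 0, "rx": 0, "ry": 0, "rz": 0},
  {"hand": -1, "tx": 0, "ty": 0, "tz": 0, "rx": 0, "ry": 0, "rz": 0},
])

```text
time_s: 20.63
ee_pos: [0.624, 0.0298, 0.0611]
orientation: [-3.142, 0.0, 1.644]
wrist_force: [0.1, 0.1, 0.2]
finger_gap: 0.999
gripper_force: 0.0
```

Call:
apply_moves([
  {"hand": -1, "tx": 0, "ty": 0, "tz": -2, "rx": 0, "ry": 0, "rz": 0},
  {"hand": -1, "tx": 0, "ty": 0, "tz": -3, "rx": 0, "ry": 0, "rz": 0},
  {"hand": -1, "tx": 0, "ty": 0, "tz": -3, "rx": 0, "ry": 0, "rz": 0},
  {"hand": -1, "tx": 0, "ty": 0, "tz": -2, "rx": 0, "ry": 0, "rz": 0},
  {"hand": -1, "tx": 0, "ty": 0, "tz": 0, "rx": 0, "ry": 0, "rz": 0},
  {"hand": -1, "tx": 0, "ty": 0, "tz": 0, "rx": 0, "ry": 0, "rz": 0},
])

```text
time_s: 21.13
ee_pos: [0.6248, 0.0298, 0.1626]
orientation: [3.139, 0.0, 1.644]
wrist_force: [-0.2, -0.4, -0.8]
finger_gap: 1.001
gripper_force: 0.0
```

```bash
python3 to.py .433,.0785,.1607 .433,.0785,.014 .433,.0785,.074 .618,.112,.074
```

```text
t 21.13 p [0.6248 0.0298 0.1626] rpy [3.1386e+00 1.0000e-04 1.6440e+00] gap 1.001 F [-0.2 -0.4 -0.8] g 0.0
 turn [ 0.003   0.0001 -0.    ]
 cm [  6.26 -18.78   0.19]
 cm [ 0.   -0.   14.67]
 cm [ 0.  0. -6.]
 cm [ 1.99 18.7   0.  ]
```

Call:
apply_moves([
  {"hand": -1, "tx": 0.5, "ty": -1.5, "tz": 0, "rx": 0, "ry": 0, "rz": 0},
  {"hand": -1, "tx": 1.0, "ty": -3, "tz": 0, "rx": 0, "ry": 0, "rz": 0},
  {"hand": -1, "tx": 1.0, "ty": -3, "tz": 0, "rx": 0, "ry": 0, "rz": 0},
  {"hand": -1, "tx": 1.0, "ty": -3, "tz": 0, "rx": 0, "ry": 0, "rz": 0},
  {"hand": -1, "tx": 1.0, "ty": -3, "tz": 0, "rx": 0, "ry": 0, "rz": 0},
  {"hand": -1, "tx": 1.0, "ty": -3, "tz": 0, "rx": 0, "ry": 0, "rz": 0},
  {"hand": -1, "tx": 0.75, "ty": -2.2, "tz": 0, "rx": 0, "ry": 0, "rz": 0},
  {"hand": -1, "tx": 0, "ty": 0, "tz": 0, "rx": 0, "ry": 0, "rz": 0},
  {"hand": -1, "tx": 0, "ty": 0, "tz": 0, "rx": 0, "ry": 0, "rz": 0},
  {"hand": -1, "tx": 0, "ty": 0, "tz": 0, "rx": 0, "ry": 0, "rz": 0},
])

```text
time_s: 21.97
ee_pos: [0.4335, 0.0785, 0.1608]
orientation: [3.141, 0.0, 1.644]
wrist_force: [-0.2, -0.1, 0.0]
finger_gap: 0.997
gripper_force: 0.0
```

```bash
python3 to.py .433,.0785,.015
```

```text
t 21.97 p [0.4335 0.0785 0.1608] rpy [3.1415e+00 1.0000e-04 1.6442e+00] gap 0.997 F [-0.2 -0.1  0. ] g 0.0
 turn [0.0001 0.0001 0.0002]
 cm [ 1.000e-02 -5.000e-02  1.458e+01]
```

Call:
apply_moves([
  {"hand": -1, "tx": 0, "ty": 0, "tz": 2.5, "rx": 0, "ry": 0, "rz": 0},
  {"hand": -1, "tx": 0, "ty": 0, "tz": 2.5, "rx": 0, "ry": 0, "rz": 0},
  {"hand": -1, "tx": 0, "ty": 0, "tz": 2.5, "rx": 0, "ry": 0, "rz": 0},
  {"hand": -1, "tx": 0, "ty": 0, "tz": 2.5, "rx": 0, "ry": 0, "rz": 0},
  {"hand": -1, "tx": 0, "ty": 0, "tz": 2.2, "rx": 0, "ry": 0, "rz": 0},
  {"hand": -1, "tx": 0, "ty": 0, "tz": 1.5, "rx": 0, "ry": 0, "rz": 0},
  {"hand": -1, "tx": 0, "ty": 0, "tz": 0.8, "rx": 0, "ry": 0, "rz": 0},
  {"hand": -0.4, "tx": 0, "ty": 0, "tz": 0, "rx": 0, "ry": 0, "rz": 0},
  {"hand": -0.3, "tx": 0, "ty": 0, "tz": 0, "rx": 0, "ry": 0, "rz": 0},
  {"hand": -0.2, "tx": 0, "ty": 0, "tz": 0, "rx": 0, "ry": 0, "rz": 0},
  {"hand": -0.1, "tx": 0, "ty": 0, "tz": 0, "rx": 0, "ry": 0, "rz": 0},
  {"hand": -0.1, "tx": 0, "ty": 0, "tz": 0, "rx": 0, "ry": 0, "rz": 0},
])

```text
time_s: 22.97
ee_pos: [0.4337, 0.0786, 0.017]
orientation: [3.14, -0.0, 1.644]
wrist_force: [0.2, 0.8, -1.1]
finger_gap: 0.623
gripper_force: 62.9
```

Call:
apply_moves([
  {"hand": 0.1, "tx": 0, "ty": 0, "tz": 0, "rx": 0, "ry": 0, "rz": 0},
  {"hand": 0.3, "tx": 0, "ty": 0, "tz": 0, "rx": 0, "ry": 0, "rz": 0},
  {"hand": 1, "tx": 0, "ty": 0, "tz": 0, "rx": 0, "ry": 0, "rz": 0},
  {"hand": 1, "tx": 0, "ty": 0, "tz": 0, "rx": 0, "ry": 0, "rz": 0},
  {"hand": 1, "tx": 0, "ty": 0, "tz": 0, "rx": 0, "ry": 0, "rz": 0},
  {"hand": 1, "tx": 0, "ty": 0, "tz": 0, "rx": 0, "ry": 0, "rz": 0},
])

```text
time_s: 23.47
ee_pos: [0.4335, 0.0786, 0.0168]
orientation: [3.14, -0.0, 1.644]
wrist_force: [-1.1, -1.0, 5.9]
finger_gap: 0.627
gripper_force: 63.2
```

Call:
apply_moves([
  {"hand": 1, "tx": 0, "ty": 0, "tz": -0.5, "rx": 0, "ry": 0, "rz": 0},
  {"hand": 1, "tx": 0, "ty": 0, "tz": -1.5, "rx": 0, "ry": 0, "rz": 0},
  {"hand": 1, "tx": 0, "ty": 0, "tz": -2, "rx": 0, "ry": 0, "rz": 0},
  {"hand": 1, "tx": 0, "ty": 0, "tz": -1.5, "rx": 0, "ry": 0, "rz": 0},
  {"hand": 1, "tx": 0, "ty": 0, "tz": -0.5, "rx": 0, "ry": 0, "rz": 0},
  {"hand": 1, "tx": 0, "ty": 0, "tz": 0, "rx": 0, "ry": 0, "rz": 0},
  {"hand": 1, "tx": 0, "ty": 0, "tz": 0, "rx": 0, "ry": 0, "rz": 0},
  {"hand": 1, "tx": 0, "ty": 0, "tz": 0, "rx": 0, "ry": 0, "rz": 0},
])

```text
time_s: 24.13
ee_pos: [0.4324, 0.0784, 0.0755]
orientation: [-3.14, 0.0, 1.644]
wrist_force: [-0.1, -0.6, -1.4]
finger_gap: 0.626
gripper_force: 63.2
```

```bash
python3 to.py .618,.112,.074
python3 - <<'E'
from station import imaging
import cv2
c=imaging.capture("scene");cv2.imwrite("pics/lift4.png",cv2.resize(c["color"][130:360,200:450,::-1],None,fx=2,fy=2))
E
```

```text
t 24.13 p [0.4324 0.0784 0.0755] rpy [-3.1405e+00  1.0000e-04  1.6441e+00] gap 0.626 F [-0.1 -0.6 -1.4] g 63.2
 turn [-0.0011  0.0001  0.0001]
 cm [ 1.99 18.76  0.15]
```

View pics/lift4.png

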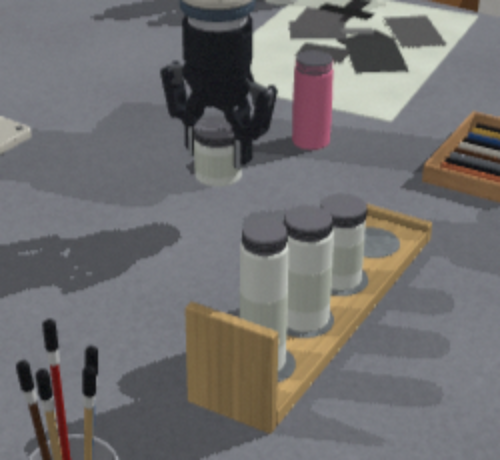

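The tub is held level at (218,155), and three containers stand upright on the rack in order. Placing the tub on the last mark.

Call:
apply_moves([
  {"hand": 1, "tx": 0.4, "ty": 1.0, "tz": 0, "rx": 0, "ry": 0, "rz": 0},
  {"hand": 1, "tx": 0.8, "ty": 2.0, "tz": 0, "rx": 0, "ry": 0, "rz": 0},
  {"hand": 1, "tx": 0.7, "ty": 2.0, "tz": 0, "rx": 0, "ry": 0, "rz": 0},
  {"hand": 1, "tx": 0.1, "ty": 2.0, "tz": 0, "rx": 0, "ry": 0, "rz": 0},
  {"hand": 1, "tx": 0, "ty": 2.0, "tz": 0, "rx": 0, "ry": 0, "rz": 0},
  {"hand": 1, "tx": 0, "ty": 2.0, "tz": 0, "rx": 0, "ry": 0, "rz": 0},
  {"hand": 1, "tx": 0, "ty": 2.0, "tz": 0, "rx": 0, "ry": 0, "rz": 0},
  {"hand": 1, "tx": 0, "ty": 2.0, "tz": 0, "rx": 0, "ry": 0, "rz": 0},
  {"hand": 1, "tx": 0, "ty": 2.0, "tz": 0, "rx": 0, "ry": 0, "rz": 0},
  {"hand": 1, "tx": 0, "ty": 1.65, "tz": 0, "rx": 0, "ry": 0, "rz": 0},
  {"hand": 1, "tx": 0, "ty": 0, "tz": 0, "rx": 0, "ry": 0, "rz": 0},
  {"hand": 1, "tx": 0, "ty": 0, "tz": 0, "rx": 0, "ry": 0, "rz": 0},
])

```text
time_s: 25.18
ee_pos: [0.6177, 0.1123, 0.0751]
orientation: [-3.141, 0.0, 1.644]
wrist_force: [-1.0, 0.4, -0.6]
finger_gap: 0.623
gripper_force: 63.3
```

Call:
apply_moves([
  {"hand": 1, "tx": 0, "ty": 0, "tz": 1.0, "rx": 0, "ry": 0, "rz": 0},
  {"hand": 1, "tx": 0, "ty": 0, "tz": 1.0, "rx": 0, "ry": 0, "rz": 0},
  {"hand": 1, "tx": 0, "ty": 0, "tz": 0.8, "rx": 0, "ry": 0, "rz": 0},
  {"hand": 1, "tx": 0, "ty": 0, "tz": 0.5, "rx": 0, "ry": 0, "rz": 0},
  {"hand": 1, "tx": 0, "ty": 0, "tz": 0.3, "rx": 0, "ry": 0, "rz": 0},
  {"hand": 1, "tx": 0, "ty": 0, "tz": 0.15, "rx": 0, "ry": 0, "rz": 0},
  {"hand": 1, "tx": 0, "ty": 0, "tz": 0, "rx": 0, "ry": 0, "rz": 0},
  {"hand": 1, "tx": 0, "ty": 0, "tz": 0, "rx": 0, "ry": 0, "rz": 0},
])

```text
time_s: 25.85
ee_pos: [0.6176, 0.1121, 0.0388]
orientation: [3.141, -0.0, 1.644]
wrist_force: [-0.5, 0.1, -1.6]
finger_gap: 0.625
gripper_force: 63.4
```

```bash
python3 to.py .618,.112,.0348
```

```text
t 25.85 p [0.6176 0.1121 0.0388] rpy [ 3.1413 -0.      1.6441] gap 0.625 F [-0.5  0.1 -1.6] g 63.4
 turn [ 0.0003 -0.      0.0001]
 cm [-0.01  0.04  0.4 ]
```

Call:
apply_moves([
  {"hand": 1, "tx": 0, "ty": 0, "tz": 0.1, "rx": 0, "ry": 0, "rz": 0},
  {"hand": 1, "tx": 0, "ty": 0, "tz": 0.1, "rx": 0, "ry": 0, "rz": 0},
  {"hand": 1, "tx": 0, "ty": 0, "tz": 0.1, "rx": 0, "ry": 0, "rz": 0},
  {"hand": 1, "tx": 0, "ty": 0, "tz": 0.1, "rx": 0, "ry": 0, "rz": 0},
  {"hand": 1, "tx": 0, "ty": 0, "tz": 0, "rx": 0, "ry": 0, "rz": 0},
  {"hand": 1, "tx": 0, "ty": 0, "tz": 0, "rx": 0, "ry": 0, "rz": 0},
])

```text
time_s: 26.35
ee_pos: [0.6176, 0.1121, 0.0348]
orientation: [3.141, -0.0, 1.644]
wrist_force: [-1.3, -0.5, 0.6]
finger_gap: 0.625
gripper_force: 63.5
```

Contact. Release, rise, then move clear for the final look.

Call:
apply_moves([
  {"hand": -0.25, "tx": 0, "ty": 0, "tz": 0, "rx": 0, "ry": 0, "rz": 0},
  {"hand": -0.35, "tx": 0, "ty": 0, "tz": 0, "rx": 0, "ry": 0, "rz": 0},
  {"hand": -0.5, "tx": 0, "ty": 0, "tz": 0, "rx": 0, "ry": 0, "rz": 0},
  {"hand": -1, "tx": 0, "ty": 0, "tz": 0, "rx": 0, "ry": 0, "rz": 0},
  {"hand": -1, "tx": 0, "ty": 0, "tz": 0, "rx": 0, "ry": 0, "rz": 0},
  {"hand": -1, "tx": 0, "ty": 0, "tz": 0, "rx": 0, "ry": 0, "rz": 0},
  {"hand": -1, "tx": 0, "ty": 0, "tz": 0, "rx": 0, "ry": 0, "rz": 0},
])

```text
time_s: 26.93
ee_pos: [0.6174, 0.112, 0.0346]
orientation: [-3.142, -0.0, 1.644]
wrist_force: [-0.1, -0.4, -0.1]
finger_gap: 1.001
gripper_force: 0.0
```

Call:
apply_moves([
  {"hand": -1, "tx": 0, "ty": 0, "tz": -2, "rx": 0, "ry": 0, "rz": 0},
  {"hand": -1, "tx": 0, "ty": 0, "tz": -3, "rx": 0, "ry": 0, "rz": 0},
  {"hand": -1, "tx": 0, "ty": 0, "tz": -3, "rx": 0, "ry": 0, "rz": 0},
  {"hand": -1, "tx": 0, "ty": 0, "tz": -3, "rx": 0, "ry": 0, "rz": 0},
  {"hand": -1, "tx": 0, "ty": -2, "tz": -3, "rx": 0, "ry": 0, "rz": 0},
  {"hand": -1, "tx": 0, "ty": -3, "tz": -3, "rx": 0, "ry": 0, "rz": 0},
  {"hand": -1, "tx": 0, "ty": -3, "tz": 0, "rx": 0, "ry": 0, "rz": 0},
  {"hand": -1, "tx": 0, "ty": -3, "tz": 0, "rx": 0, "ry": 0, "rz": 0},
  {"hand": -1, "tx": 0, "ty": -3, "tz": 0, "rx": 0, "ry": 0, "rz": 0},
  {"hand": -1, "tx": 0, "ty": -2, "tz": 0, "rx": 0, "ry": 0, "rz": 0},
  {"hand": -1, "tx": 0, "ty": 0, "tz": 0, "rx": 0, "ry": 0, "rz": 0},
  {"hand": -1, "tx": 0, "ty": 0, "tz": 0, "rx": 0, "ry": 0, "rz": 0},
])

```text
time_s: 27.93
ee_pos: [0.4579, 0.1004, 0.2045]
orientation: [3.141, -0.0, 1.644]
wrist_force: [0.1, -0.2, 0.3]
finger_gap: 0.999
gripper_force: 0.0
```

```bash
python3 to.py
python3 - <<'E'
from h import *
from station import imaging
c=imaging.capture("top");s=imaging.capture("scene")
for n,p,z,r in(("tub",(.616,.1105),.082,.0275),("jar",(.622,.0288),.11,.0235),("bottle",(.628,-.053),.138,.023),("tall",(.634,-.1346),.168,.02)):
    f,q=fit(c,proj(c,[*p,z])[0],z,r); print(n,((f-p)*1000).round(1),round(q,1))
cv2.imwrite("pics/end.png",np.hstack([c["color"][120:400,180:480],s["color"][140:420,200:500]])[:,:,::-1])
E
```

```text
t 27.93 p [0.4579 0.1004 0.2045] rpy [ 3.1409e+00 -1.0000e-04  1.6442e+00] gap 0.999 F [ 0.1 -0.2  0.3] g 0.0
 turn [ 0.0007 -0.0001  0.0002]
tub [-0.7 -1.3] 23.3
jar [ 0.  -0.3] 21.3
bottle [-1.1  2.7] 21.0
tall [-2.8  2.9] 20.8
```

View pics/end.png

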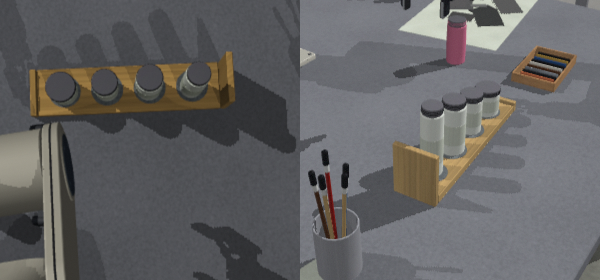

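All four stand upright in order of height, each within about 4 mm of its mark. The arm is clear and the brush jar hasn't moved. Handing in.

```bash
python3 -c "
from station import workorder
print(workorder.job_done())"
```

```text
the job is handed in; nothing more can be done
None
```

The job is handed in: all four paint containers stand upright on the rack in height order, tallest by the tall end board, each measured within about 4 mm of its mark; the brush jar and the pink bottle were not touched, though no pass or fail verdict came back.

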